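# Gauge a heat sink against the flip stop of a drilling jig

### The arm

A 6-joint arm with a two-finger parallel gripper is mounted at the origin on the work surface. World frame = base frame: x ahead of the robot, y to its left, z up, the work surface at z = 0. Lengths are in m, angles in rad, forces in N, time in s.
With the tool pointing down it reaches from about 0.425 to 0.925 m from the base axis. Payload 12.5 kg.
Tool frame: the origin (TCP) lies on the centre line of the jaws, within the pads' length; the fingertips stand r.tips_ahead ahead of it and the grasp point (between the pads) lies 6 mm ahead of it (r.tips_ahead is the distance from the TCP to the fingertips, in m); z points along the fingers, y is the line along which they close (so a half turn about z gives the same grasp; the last joint's range is limited). The gripper opens to 85 mm and grips with 20 to 120 N. Pads are 22 mm wide; open, the fingers measure 114 mm over their backs; the gripper's body (76 mm by 85 mm) begins 54 mm behind the grasp point. The pads swing forward as they close: fully open they stand 13 mm farther back than shut.
Start: joints at [1.121, 0.491, 1.559, -0, 1.092, -0.106], TCP at [0.211, 0.588, 0.221] pointing down, gripper open.
Joint ranges: [-3.1, 3.1], [-0.84, 2.19], [0.05, 2.79], [-1.13, 4.28], [0.06, 2.93], [-2.69, 2.69]. Speed limits (rad/s): [2.22, 2.22, 2.79, 3.14, 3.14, 3.14].

### API

Orientations are given as a unit quaternion [x, y, z, w].
In Python, from rig import status, optics, r gives the robot as it stands.
- The arm moves only by the shell command python3 -m inch 'ROWS' [FORCE]. ROWS is rows parted by semicolons, their numbers by spaces, 1 to 20 of them, each of 7 numbers: the finger opening in m, then dx, dy, dz in m, then a rotation vector rx, ry, rz in rad; each row is the pose to reach, as a shift and turn from the pose commanded when the command began, along the tool's axes at that moment; what a row does not reach only later rows make up. A row lasts 1/12 s, in which the tool goes at most 0.0417 m and 0.125 rad, less where a joint would pass 70% of its speed; a pose out of reach is approached as far as the arm can. The fingers move at their own pace and stop on an object; FORCE is the grip in N (left out, the last holds). Time passes only in rows, so rows that do not move let the fingers close. It prints the time, the measured TCP pose, the force, the opening and the grip force at its end.
- status.sense(): the state, without advancing time (a new reading comes with each control period).
- optics.get_image(name): name is "scene" or "top" or "wrist"; returns (picture, depth): 384x512x3 uint8, blue, green, red; 384x512 float32, m along the optical axis (not along the pixel's ray), 0 where there is no reading.
- optics.get_calibration(name): a dict with "fx", "fy", "cx", "cy" (pixels), "origin" and "orientation" of the camera in the world. Camera axes: x right, y down, z forward; pixel columns grow to the right and rows downward; lengths in m; the calibration is good to about 2 mm. A picture is of the moment at which its call begins: read the wrist's pose just before it. get_calibration takes no time and is no camera call; for the wrist camera it gives the pose at the moment of the call.
- r.finish_job(): hands the job in; it is judged then, once.
The state is a dict: "time": time; "joint_pos": joint angles; "dq": joint speeds; "effort": joint torques, N m; "ee_pos": TCP position; "eef_rot": TCP orientation; "force": force on the tool from outside, world axes, zero at the start; "moment": the same for the moment, N m; "grip_width": finger opening in m; "grip_force": force on a finger pad.
Only numpy, scipy, OpenCV 4.12 (cv2) and the standard library are available. Lean on these libraries where they do the work, as an engineer would, in place of code of your own. Each camera call takes 0.05 s, during which the arm holds its last target. There are 200 camera calls.

### The job

Flip the jig's flip stop fully down over the fence, then slide the large finned heat sink, flat on the plate and flush along the fence, until its end bears lightly but firmly on the head of the stop's adjusting screw; never press it hard. Let go of it there, then flip the stop all the way up out of the way. Move the heat sink only while the stop is down, leave it exactly where it was gauged, and leave the small heat sink, the jar and the screwdriver alone.

Things in the scene. Friction and masses are not known exactly. Their poses are not given: they have to be found in the camera images.
- fence: Drilling jig, fixed: grey plate 200 x 460 mm, 8 mm thick, with an aluminium fence 30 mm thick, 460 mm long, top 40 mm above the table. Origin: on the line of the fence's front face, mid length, table height. +y along the fence towards the stop's end, +x into the fence; the plate reaches 160 mm to -x. The heat sink is flush when its origin is 32 mm to -x of the face.
- stop_hinge (a point): Point on the flip stop's hinge axis, in the middle of its fixed bracket on the fence: 15 mm behind the front face, 58 mm above the table; the axis is parallel to the fence's y. Bracket 34 mm long (y), top 67 mm above the table.
- stop (a joint): Angle of the flip stop, a steel leaf. 0 = fully down: arm (12 mm thick) level, reaching from the hinge over the plate (to -x), blade hanging from it; 1.57 = arm upright; 1.9 = far end, leaning back. Stiff: it stays where it is left and needs 1 to 4 N at the pin to turn. Down, the blade (12 mm thick) spans 15 to 53 mm before the fence face, lower edge 13 mm above the table.
- stop_grip (a point): Grip point of the stop's handle pin: steel, 10 mm diameter, parallel to the fence, standing 48 mm out of the arm's +y side. The point is 34 mm along +y from the hinge point and 62 mm from the axis: at (-62 cos q, 34, 62 sin q) mm from it in the fence's axes, q the stop's angle. Gripped with the fingers on its -x and +x sides, the pin can turn between the pads.
- screw_seat (a point): Where the adjusting screw leaves the -y side of the blade, 6 mm to -y of the hinge point; down: 37 mm before the fence face, 29 mm above the table. The round brass head (12 mm) points to -y. Its face, which gauges the fin ends, stands 6 to 14 mm out of the blade: set differently each time, not measured, to be found by feel. It does not give. The press must reach 2.5 N, never 20 N.
- heatsink: The part: loose aluminium heat sink 64 (x) by 110 (y) by 40 mm high, 0.2 to 0.42 kg (drag 1 to 6 N), on the jig's plate to -y of the stop. Base 10 mm thick; fins as one block 24 mm wide (x -20 to +4 mm), full length, height 10 to 40 mm: grip across the fins. Origin: middle of the underside; its +y end (55 mm off) is to meet the screw head, its +x side (32 mm off) the fence.
- small_sink: small finned aluminium heat sink, 36 x 40 x 26 mm, lying on the jig's plate; a bystander, not the part. Origin: middle of its underside
- screwdriver: screwdriver, 190 mm, lying on the table; bystander. Origin: middle of its underside
- jar: round jar, 56 mm across, 70 mm high; bystander. Origin: middle of its underside
There are look-alikes about, which are no part of the job. What is shaped like the heatsink but purple or red is not meant.

How it is judged:
On the way, in this order (a step that is already met when the one before it is completed fails the run):
1. the stop is flipped fully down (within 0.06 rad), before the heat sink bears on it (value of joint stop below 0.06 rad and contact force between heatsink and stop below 0.1 N), for 0.2 s.
2. the heat sink, flush along the fence (within 2.5 mm, 0.035 rad), bears on the stop's screw with more than 2.5 N for 0.3 s (value of joint stop below 0.06 rad and x of heatsink in the frame of fence between -0.0345 and -0.0305 m and angle between the y axis of heatsink and the y axis of fence, either way round below 0.035 rad and z of heatsink in the frame of fence below 0.0105 m and angle between heatsink's own z axis and vertical below 0.05 rad and y of screw_face in the frame of heatsink between 0.053 and 0.057 m and contact force between heatsink and stop above 2.5 N), for 0.3 s.
3. the heat sink is let go, at rest flush along the fence and within 1.5 mm of the screw head, the stop still down (value of joint stop below 0.06 rad and x of heatsink in the frame of fence between -0.0345 and -0.0305 m and angle between the y axis of heatsink and the y axis of fence, either way round below 0.035 rad and z of heatsink in the frame of fence below 0.0105 m and angle between heatsink's own z axis and vertical below 0.05 rad and linear speed of heatsink below 0.01 m/s and angular speed of heatsink below 0.05 rad/s and y of screw_face in the frame of heatsink between 0.053 and 0.0565 m and contact force between heatsink and the fingers below 0.05 N), for 0.2 s.
At the end, for the whole second after the job is handed in: The stop is up (at least 1.4 rad) and still; the heat sink lies flat, at rest, flush along the fence (within 2.5 mm and 0.035 rad), its end still in line with the screw head (within 4.5 mm, measured with the stop up), touched by nothing of the robot (value of joint stop above 1.4 rad and velocity of joint stop between -0.1 and 0.1 rad/s and x of heatsink in the frame of fence between -0.0345 and -0.0305 m and angle between the y axis of heatsink and the y axis of fence, either way round below 0.035 rad and z of heatsink in the frame of fence below 0.0105 m and angle between heatsink's own z axis and vertical below 0.05 rad and linear speed of heatsink below 0.01 m/s and angular speed of heatsink below 0.05 rad/s and y of screw_face in the frame of heatsink between 0.0505 and 0.0595 m).
It fails at once if the heat sink is pressed on the stop with more than 20 N (contact force between heatsink and stop above 20 N).
It fails at once if the heat sink is moved (faster than 30 mm/s) while the stop is not down (above 0.2 rad) (value of joint stop above 0.2 rad and linear speed of heatsink above 0.03 m/s).
It fails at once if a bystander is moved by more than 15 mm (distance of any of small_sink, screwdriver, jar from where it was at the start of the episode above 0.015 m).
It also fails if it takes over 69 s, if anything falls off the work surface, if the arm or the gripper's body presses on something with over 40 N, if the wrist force passes 120 N, or if a joint passes its speed limit or range.

## Working session

There is one attempt and no reset: what is moved stays moved. The work goes in short steps, Python scripts to look and compute and a shell command to move; the robot and the scene stay as the last step left them, time stands still between calls to the robot, and variables do not carry over. Pictures are saved under pics/ and viewed, at most 10 in all, crops included, and the job is handed in when it is done.

```bash
ls; mkdir -p pics; cat > h.py <<'E'
from rig import status, optics, r
import numpy as np, cv2
from scipy.spatial.transform import Rotation as R
def snap(n):
    c=optics.get_calibration(n); im,d=optics.get_image(n)
    np.savez('pics/%s.npz'%n,im=im,d=d,o=c['origin'],q=c['orientation'],k=[c['fx'],c['fy'],c['cx'],c['cy']])
    return im
def load(n):
    return np.load('pics/%s.npz'%n)
def px(S,u,v,d=None):
    fx,fy,cx,cy=S['k']; u=np.asarray(u);v=np.asarray(v)
    if d is None: d=S['d'][v,u]
    return R.from_quat(S['q']).apply(np.stack([(u-cx)/fx*d,(v-cy)/fy*d,d],-1))+S['o']
E
python3 - <<'E'
from h import *
for n in('top','scene'):
    im=snap(n); cv2.imwrite('pics/%s1.png'%n,cv2.resize(im,(800,600)))
    print(optics.get_calibration(n))
print(status.sense(),r.tips_ahead)
E
```

```text
pics
{'fx': 383.23460775350884, 'fy': 383.23460775350884, 'cx': 254.82909913884734, 'cy': 192.43810299544145, 'origin': array([0.19675594, 0.01013167, 1.21229513]), 'orientation': array([-0.70214201,  0.70577657, -0.05621451,  0.07560394])}
{'fx': 468.8947758194968, 'fy': 468.8947758194968, 'cx': 256.03929960592797, 'cy': 193.76388803078407, 'origin': array([1.22744369, 0.46958716, 1.15798672]), 'orientation': array([ 0.47402084,  0.80975961, -0.29499009, -0.18048395])}
{'time': 0.1, 'joint_pos': array([ 1.12138196e+00,  4.91471253e-01,  1.55941819e+00, -5.80815627e-06,
        1.09169481e+00, -1.05609119e-01]), 'dq': array([ 0.00155047, -0.00263821, -0.00170971,  0.00049537, -0.00046741,
        0.00220083]), 'effort': array([ 2.62261434e-03, -6.19450378e+01, -2.62022674e+01, -7.53007862e-05,
        2.93315861e-03,  4.85136036e-05]), 'ee_pos': array([0.21055816, 0.58822812, 0.22059337]), 'eef_rot': array([ 1.71055898e-01,  9.85261201e-01, -4.77534283e-04, -1.33352548e-04]), 'force': array([-0.13213096,  0.69472444,  0.14328094]), 'moment': array([-0.02047211, -0.0088027 , -0.04656025]), 'grip_force': 0.0, 'grip_width': 0.08542342083516503} 0.025
```

View pics/top1.png

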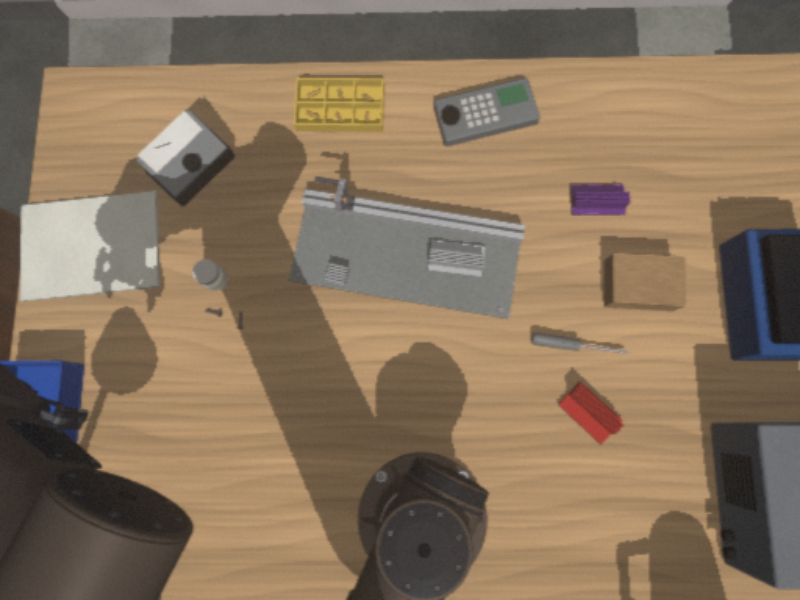

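View pics/scene1.png

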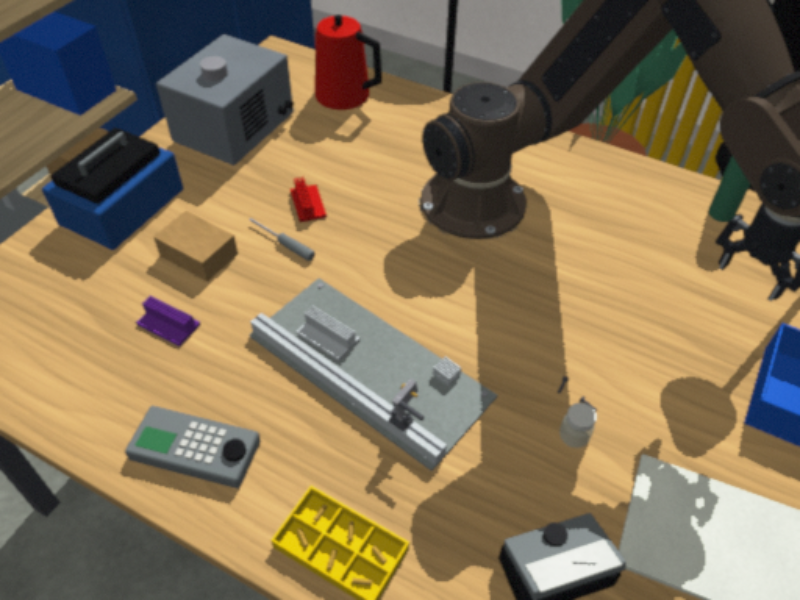

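Candidates in the top picture: the grey finned part on the plate (457,257), purple one (600,199), red one (590,412) and the small sink (336,270). I choose the grey one at (457,257). The stop is at (342,192).

```bash
python3 - <<'E'
from h import *
S=load('top')
c=S['im'][110:215,175:345]; cv2.imwrite('pics/crop1.png',cv2.resize(c,None,fx=4.7,fy=4.7,interpolation=cv2.INTER_CUBIC))
P={}
for n in('top','scene'):
    T=load(n); v,u=np.mgrid[0:384,0:512]; p=px(T,u.ravel(),v.ravel()); ok=(T['d'].ravel()>0); p=p[ok]
    # jig area
    m=(p[:,0]>.3)&(p[:,0]<.75)&(p[:,1]>-.35)&(p[:,1]<.35); P[n]=p[m]
    q=p[m]
    pl=q[(q[:,2]>.004)&(q[:,2]<.013)]
    tp=q[(q[:,2]>.034)&(q[:,2]<.046)]
    rect=cv2.minAreaRect((tp[:,:2]*1000).astype(np.float32)); print(n,'z.034-.046 n',len(tp),rect)
    print('plate',len(pl),cv2.minAreaRect((pl[:,:2]*1000).astype(np.float32)))
    hi=q[(q[:,2]>.05)&(q[:,2]<.15)]; 
    print('hi',len(hi),hi.mean(0),hi.min(0),hi.max(0))
np.savez('pics/P.npz',**P)
t=S
for u,v in [(195,122),(335,143),(300,165),(215,175),(292,158)]: print(u,v,px(S,u,v))
E
```

```text
top z.034-.046 n 1462 ((550.5916748046875, -51.423431396484375), (590.9410400390625, 197.14266967773438), 88.64716339111328)
plate 5652 ((524.6749267578125, -0.187713623046875), (697.7330932617188, 447.3411560058594), 89.84796142578125)
hi 225 [0.61594972 0.14685465 0.10812436] [ 0.49314278 -0.12726927  0.05000665] [0.65173332 0.20299749 0.13358463]
scene z.034-.046 n 1676 ((552.3233642578125, -51.16900634765625), (594.5067749023438, 197.7429656982422), 88.80120086669922)
plate 8655 ((524.9788208007812, 0.061767578125), (449.7882995605469, 699.4595947265625), 0.004519271664321423)
hi 432 [0.60256978 0.11574851 0.09507072] [ 0.48711103 -0.12341483  0.05000486] [0.64973911 0.20470949 0.13627219]
195 122 [0.65205478 0.23546315 0.04032707]
335 143 [ 0.58982585 -0.2208634  -0.0028043 ]
300 165 [ 0.50505849 -0.10024959  0.04008934]
215 175 [0.47952231 0.16995429 0.02192755]
292 158 [ 0.5346252  -0.07729452  0.01705868]
```

View pics/crop1.png

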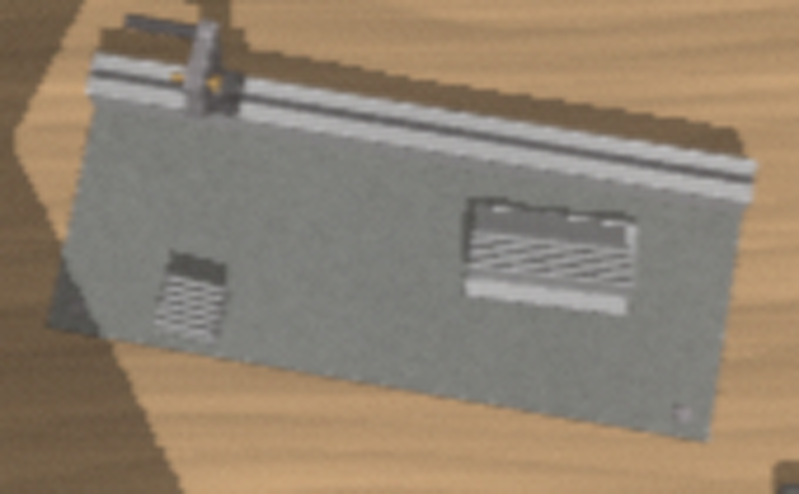

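The crop shows the grey part (550,255), the small sink (195,295), and the stop upright at (205,65) with its pin pointing left (160,22). The choice holds.

```bash
cat > fit.py <<'E'
from h import *
from scipy.optimize import minimize
P=np.load('pics/P.npz')
for n in P:
    q=P[n]
    t=q[(abs(q[:,2]-.04)<.004)]
    a,b=np.array([.645,.236]),np.array([.58,-.24])
    d=(b-a)/np.linalg.norm(b-a); nn=np.array([-d[1],d[0]])
    tt=t[abs((t[:,:2]-a)@nn)<.04]
    rect=cv2.minAreaRect((tt[:,:2]*1e3).astype(np.float32)); print(n,'fence',len(tt),rect)
    box=cv2.boxPoints(rect)/1e3
    c=np.array(rect[0])/1e3
    e=sorted([box[1]-box[0],box[2]-box[1]],key=np.linalg.norm)[1]; y=e/np.linalg.norm(e); y*=np.sign(y[1]); 
    # robust: PCA
    s=(tt[:,:2]-c)@y; x=np.array([y[1],-y[0]])
    xx=(tt[:,:2]-c)@x; k=np.polyfit(s,xx,1); yaw=np.arctan2(-y[0],y[1])-k[0]
    y=np.array([-np.sin(yaw),np.cos(yaw)]); x=np.array([y[1],-y[0]]);
    s=(tt[:,:2]-c)@y; xx=(tt[:,:2]-c)@x
    O=c+y*np.mean(np.percentile(s,[.5,99.5]))+x*(np.mean(np.percentile(xx,[3,97]))-.015)
    print('yaw',yaw,'O',O,'len',np.ptp(s),'w',np.percentile(xx,[1,3,50,97,99]))
    L=np.c_[(q[:,:2]-O)@x,(q[:,:2]-O)@y,q[:,2]]
    # heatsink: z>.012 on plate, y<0
    h=L[(L[:,2]>.014)&(L[:,0]<-.008)&(L[:,0]>-.16)&(L[:,1]<.05)&(L[:,1]>-.23)]
    f=h[h[:,2]>.036]
    for nm,w in(('all',h),('fins',f)):
        print(nm,len(w),cv2.minAreaRect((w[:,:2]*1e3).astype(np.float32)))
    g=L[(L[:,2]>.072)&(abs(L[:,0])<.15)&(abs(L[:,1])<.23)]
    print('stop',len(g),g.min(0),g.max(0)); pin=g[g[:,1]>g[:,1].max()-.03]; print('pin',pin.mean(0),len(pin), 'arm',g[g[:,1]<g[:,1].max()-.05].mean(0))
    sm=L[(L[:,2]>.03)&(L[:,2]<.04)&(L[:,0]<-.05)&(L[:,1]>.08)&(L[:,1]<.23)]
    if len(sm): print('small',sm.min(0),sm.max(0))
E
python3 fit.py
```

```text
top fence 1030 ((600.27685546875, 14.918441772460938), (459.2489929199219, 32.195621490478516), 79.5815658569336)
yaw -0.18204864768857987 O [0.58561278 0.01716886] len 0.45925329241913215 w [-0.01470805 -0.01402016 -0.00029427  0.01436181  0.01533776]
all 643 ((-50.82810592651367, -101.25325775146484), (73.93402862548828, 115.53018188476562), 2.0624749660491943)
fins 289 ((-63.22587585449219, -104.63728332519531), (26.000490188598633, 109.75788879394531), 1.5180327892303467)
stop 185 [-0.02292548  0.12577708  0.08019649] [0.03521497 0.19433659 0.13358463]
pin [0.02604963 0.17895062 0.12032527] 35 arm [0.00304164 0.13689016 0.11796327]
small [-0.15160518  0.10970661  0.0300535 ] [-0.11557997  0.15005843  0.0373162 ]
scene fence 1151 ((600.760986328125, 16.253448486328125), (463.7215576171875, 34.07295608520508), 79.773193359375)
yaw -0.1849328972168718 O [0.58622672 0.01996534] len 0.4637206463451965 w [-0.01589691 -0.01482979  0.00150608  0.01489182  0.0156232 ]
all 841 ((-85.60824584960938, -88.47994995117188), (276.2256774902344, 142.30718994140625), 89.75289916992188)
fins 307 ((-62.74058532714844, -106.2740478515625), (29.762069702148438, 113.41084289550781), 3.030564308166504)
stop 266 [-0.02335057  0.12467344  0.07214895] [0.03457133 0.19243864 0.13627219]
pin [0.02640256 0.17833667 0.1238377 ] 44 arm [0.01056861 0.1369648  0.12248939]
small [-0.15343848  0.10784452  0.03010732] [-0.11570951  0.14910897  0.03980256]
```

```bash
cat >> h.py <<'E'
O=np.array([.5859,.0186]); YAW=-.1835
def axes():
    return np.array([np.cos(YAW),np.sin(YAW)]),np.array([-np.sin(YAW),np.cos(YAW)])
def delta(fx,fy,z,dyaw=0):
    "row from present pose to grasp point at fence (fx,fy,z), tool y along fence x"
    x,y=axes(); s=status.sense(); R0=R.from_quat(s['eef_rot'])
    best=None
    for sg in(1,-1):
        Y=np.array([sg*np.cos(YAW+dyaw),sg*np.sin(YAW+dyaw),0]); Z=np.array([0,0,-1.]); M=R.from_matrix(np.c_[np.cross(Y,Z),Y,Z])
        rv=(R0.inv()*M).as_rotvec()
        if best is None or np.linalg.norm(rv)<np.linalg.norm(best): best=rv
    p=np.r_[O+x*fx+y*fy,z+.006]
    print(np.round(np.r_[R0.inv().apply(p-s['ee_pos']),best],4))
def here():
    x,y=axes(); s=status.sense(); d=s['ee_pos'][:2]-O; f=s['force'][:2]
    print('t',round(s['time'],2),'fence xy,graspz',np.round([d@x,d@y,s['ee_pos'][2]-.006],4),'F fence',np.round([f@x,f@y,s['force'][2]],2),'w',round(s['grip_width'],4),'gf',round(s['grip_force'],1))
E
python3 - <<'E'
from h import *
here(); print(R.from_quat(status.sense()['eef_rot']).as_matrix().round(3))
delta(.026,.173,.20); delta(.026,.173,.118)
E
```

```text
t 0.1 fence xy,graspz [-0.473   0.4916  0.2146] F fence [-0.26  0.66  0.14] w 0.0854 gf 0.0
[[-0.941  0.337 -0.   ]
 [ 0.337  0.941 -0.001]
 [ 0.    -0.001 -1.   ]]
[-5.4340e-01 -2.3480e-01  1.4800e-02 -9.0000e-04  6.0000e-04  1.4105e+00]
[-5.4340e-01 -2.3470e-01  9.6800e-02 -9.0000e-04  6.0000e-04  1.4105e+00]
```

```bash
X="-.543 -.235 .01 0 0 1.41"; python3 -m inch '.085 -.543 -.235 .01 0 0 1.41;.085 -.543 -.235 .01 0 0 1.41;.085 -.543 -.235 .01 0 0 1.41;.085 -.543 -.235 .01 0 0 1.41;.085 -.543 -.235 .01 0 0 1.41;.085 -.543 -.235 .01 0 0 1.41;.085 -.543 -.235 .01 0 0 1.41;.085 -.543 -.235 .01 0 0 1.41;.085 -.543 -.235 .01 0 0 1.41;.085 -.543 -.235 .01 0 0 1.41;.085 -.543 -.235 .01 0 0 1.41;.085 -.543 -.235 .01 0 0 1.41;.085 -.543 -.235 .01 0 0 1.41;.085 -.543 -.235 .01 0 0 1.41;.085 -.543 -.235 .01 0 0 1.41;.085 -.543 -.235 .01 0 0 1.41;.06 -.543 -.235 .01 0 0 1.41;.05 -.543 -.235 .01 0 0 1.41;.05 -.543 -.235 .01 0 0 1.41;.05 -.543 -.235 .01 0 0 1.41'
python3 - <<'E'
from h import *
here(); delta(.026,.173,.118); im=snap('wrist'); cv2.imwrite('pics/w1.png',cv2.resize(im,(800,600)))
print(status.sense()['joint_pos'].round(2))
S=load('wrist'); v,u=np.mgrid[0:384,0:512]; p=px(S,u.ravel(),v.ravel())[S['d'].ravel()>0]
x,y=axes(); L=np.c_[(p[:,:2]-O)@x,(p[:,:2]-O)@y,p[:,2]]
np.save('pics/L.npy',L)
m=(L[:,2]>.085)&(L[:,2]<.15)&(abs(L[:,0])<.08); g=L[m]; print(len(g),g.min(0),g.max(0))
for a in np.arange(.10,.2,.008):
    k=g[(g[:,1]>=a)&(g[:,1]<a+.008)]
    if len(k)>3: print(round(a,3),len(k),k.min(0).round(4),k.max(0).round(4))
t=L[(abs(L[:,2]-.04)<.003)&(abs(L[:,0]-.015)<.025)]
if len(t)>50: print('fence',np.percentile(t[:,0],[2,98]),t[:,1].min(),t[:,1].max(),t[:,2].mean())
E
```

```text
time: 1.77
ee_pos: [0.6419, 0.1854, 0.2114]
eef_rot: [0.768, 0.64, 0.0, -0.0]
force: [0.4, 0.7, 0.3]
grip_width: 0.0499
grip_force: 0.0
t 1.77 fence xy,graspz [0.0246 0.1742 0.2054] F fence [0.3  0.74 0.25] w 0.0499 gf 0.0
[-0.0012  0.0014  0.0874  0.0001 -0.0002  0.0022]
[0.18 0.56 1.46 0.   1.12 0.36]
2805 [-0.02259528  0.1239968   0.08513706] [0.03435309 0.19223385 0.13481921]
0.124 41 [-0.0091  0.1242  0.1155] [0.0305 0.132  0.1304]
0.132 617 [-0.0226  0.1321  0.097 ] [0.0344 0.14   0.1337]
0.14 1310 [-0.0222  0.14    0.0851] [0.0342 0.148  0.1348]
0.148 206 [-0.0057  0.148   0.1125] [0.0319 0.156  0.125 ]
0.156 137 [-0.0055  0.156   0.1131] [0.0319 0.164  0.1252]
0.164 133 [0.0227 0.164  0.1194] [0.0318 0.172  0.1249]
0.172 132 [0.0227 0.172  0.1197] [0.0317 0.18   0.1248]
0.18 136 [0.0227 0.18   0.1195] [0.0316 0.188  0.1256]
0.188 92 [0.0227 0.188  0.1158] [0.0315 0.1922 0.1255]
fence [0.00167995 0.03050186] -0.06781518001235132 0.22839434746875364 0.04003297534336144
```

View pics/w1.png

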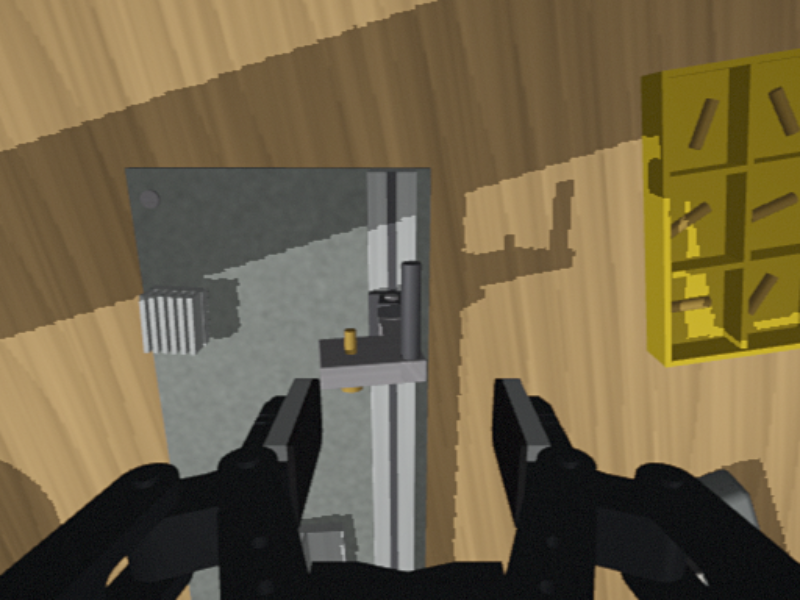

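The picture shows the pin from (411,262) to (411,360), the blade with its brass screw at left (350,360), and the screw's tail on the pin side. I grip at y = 0.178 to clear that tail.

```bash
python3 -c "
from h import *
delta(.0272,.178,.1188)"
```

```text
[ 0.0039  0.0024  0.0866  0.0002 -0.0002  0.002 ]
```

```bash
python3 -m inch '.03 .004 .0024 0 0 0 .002;.03 .004 .0024 .03 0 0 .002;.03 .004 .0024 .06 0 0 .002;.03 .004 .0024 .0866 0 0 .002;.03 .004 .0024 .0866 0 0 .002;.005 .004 .0024 .0866 0 0 .002;.005 .004 .0024 .0866 0 0 .002;.005 .004 .0024 .0866 0 0 .002;.005 .004 .0024 .0866 0 0 .002;.005 .004 .0024 .0866 0 0 .002;.005 .004 .0024 .0866 0 0 .002' 20
python3 - <<'E'
from h import *
here()
q0=1.769
for q in np.r_[1.7,1.55:-.01:-.155]: print(round(q,3),(1e3*np.array([-.062*(np.cos(q)-np.cos(q0)),-.062*(np.sin(q)-np.sin(q0))])).round(1))
E
```

```text
time: 2.73
ee_pos: [0.646, 0.1877, 0.1254]
eef_rot: [0.769, 0.639, 0.001, 0.0]
force: [-0.8, 0.0, -0.1]
grip_width: 0.005
grip_force: 0.0
t 2.73 fence xy,graspz [0.0282 0.1773 0.1194] F fence [-0.82 -0.12 -0.06] w 0.005 gf 0.0
1.7 [-4.2 -0.7]
1.55 [-13.5  -1.2]
1.395 [-23.1  -0.3]
1.24 [-32.3   2.1]
1.085 [-41.2   6. ]
0.93 [-49.3  11.1]
0.775 [-56.5  17.4]
0.62 [-62.7  24.8]
0.465 [-67.6  33. ]
0.31 [-71.3  41.9]
0.155 [-73.5  51.2]
-0.0 [-74.2  60.8]
```

```bash
python3 - <<'E'
from h import *
im=snap('wrist'); cv2.imwrite('pics/w2.png',im)
sc=snap('scene'); cv2.imwrite('pics/s2.png',np.hstack([cv2.resize(im[100:384,130:420],(400,400)),cv2.resize(sc[200:320,180:300],(400,400),interpolation=cv2.INTER_CUBIC)]))
here()
E
```

```text
t 2.83 fence xy,graspz [0.0281 0.1772 0.119 ] F fence [-0.38 -0.84 -0.81] w 0.005 gf 0.0
```

View pics/s2.png

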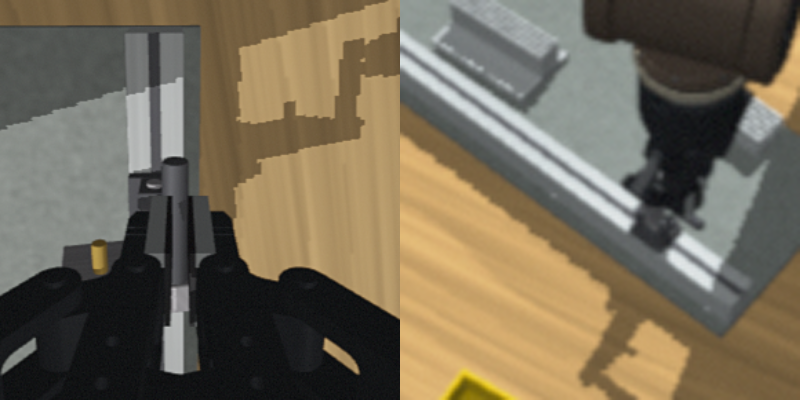

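```bash
python3 - <<'E'
from h import *
S=load('wrist'); x,y=axes()
for v in (212,217,225,240,255,270,285,300,310,330,350):
    p=px(S,np.arange(225,290,4),np.full(17,v))
    print(v,' '.join('%d,%d,%d'%tuple(1e3*np.r_[(a[:2]-O)@x,(a[:2]-O)@y,a[2]]) for a in p))
E
```

```text
212 2,162,40 5,162,40 8,162,40 11,163,41 14,162,40 17,163,41 20,162,39 25,191,117 27,191,116 29,191,116 32,150,8 36,150,7 39,149,7 43,147,0 46,147,0 50,146,0 53,147,0
217 2,158,39 5,158,40 8,158,39 11,158,40 14,158,40 17,159,41 23,191,121 25,191,123 27,191,122 29,191,122 31,191,122 36,145,7 39,145,8 43,142,0 46,142,0 50,142,0 53,142,0
225 2,154,45 5,154,46 8,154,45 11,155,47 14,154,45 17,155,47 23,186,121 25,187,122 27,187,123 29,187,123 31,186,121 36,138,8 39,138,8 43,134,0 47,134,-1 50,135,0 54,134,0
240 2,143,47 5,143,48 10,152,67 13,153,68 20,187,141 22,187,141 23,187,140 25,187,140 27,180,124 29,179,123 31,178,121 32,187,141 34,187,140 36,188,141 37,187,141 50,120,0 54,120,0
255 13,183,147 15,183,146 17,183,147 18,183,147 21,188,155 22,187,153 24,187,154 25,187,154 27,171,124 29,171,123 31,170,121 32,187,154 33,187,154 35,187,154 37,188,155 39,184,148 41,183,146
270 14,183,159 16,183,159 18,183,159 20,187,166 21,187,166 23,187,166 24,187,166 26,187,165 27,162,123 29,163,124 31,161,121 31,187,165 33,187,166 34,187,166 36,187,166 37,187,166 40,183,159
285 17,190,180 18,189,179 19,
[... 198 characters left out ...]
 21,189,186 22,188,186 23,188,186 24,179,173 26,179,173 26,144,123 29,144,123 31,143,122 31,179,173 33,183,178 34,188,185 35,188,185 36,188,186 37,188,185
310 18,188,191 19,188,190 20,188,191 21,188,190 22,188,191 23,186,187 24,177,175 26,175,172 26,139,124 29,139,124 31,138,123 31,174,172 32,181,181 33,189,192 34,189,191 36,188,191 37,188,190
330 19,194,206 20,193,205 21,193,205 22,193,205 23,188,199 23,175,183 24,170,177 26,166,172 25,55,38 29,56,39 33,29,7 31,166,172 33,173,181 34,175,184 34,190,201 35,193,205 36,193,206
350 20,194,213 21,193,212 22,194,213 22,190,208 23,182,200 23,168,184 18,36,40 22,36,39 25,35,39 29,36,40 33,7,8 37,6,7 40,6,7 34,169,186 34,184,202 34,191,210 35,193,212
```

```bash
python3 - <<'E'
from h import *
S=load('wrist'); s=status.sense(); T=R.from_quat(s['eef_rot'])
print('cam in tool',T.inv().apply(S['o']-s['ee_pos']).round(4))
for v in range(226,242,2):
    p=px(S,np.array([243,246,249,269,272]),np.full(5,v)); print(v,(T.inv().apply(p-s['ee_pos'])*1e3).round(0).tolist())
E
```

```text
cam in tool [ 0.0762  0.0007 -0.1532]
226 [[-23.0, -12.0, 78.0], [-22.0, -10.0, 76.0], [9.0, -5.0, 3.0], [-40.0, 8.0, 117.0], [-40.0, 11.0, 118.0]]
228 [[-20.0, -12.0, 68.0], [-20.0, -9.0, 68.0], [8.0, -5.0, 2.0], [-41.0, 8.0, 116.0], [-41.0, 11.0, 117.0]]
230 [[-20.0, -11.0, 65.0], [-21.0, -9.0, 66.0], [7.0, -5.0, 3.0], [-44.0, 8.0, 119.0], [-43.0, 11.0, 116.0]]
232 [[-21.0, -11.0, 63.0], [-21.0, -9.0, 63.0], [6.0, -5.0, 3.0], [-45.0, 8.0, 116.0], [-46.0, 11.0, 118.0]]
234 [[-22.0, -11.0, 63.0], [-23.0, -9.0, 63.0], [5.0, -5.0, 3.0], [-47.0, 8.0, 116.0], [-47.0, 11.0, 116.0]]
236 [[-23.0, -11.0, 60.0], [-22.0, -9.0, 59.0], [4.0, -5.0, 3.0], [-49.0, 8.0, 117.0], [-50.0, 11.0, 118.0]]
238 [[-23.0, -11.0, 58.0], [-23.0, -9.0, 59.0], [3.0, -5.0, 3.0], [-51.0, 8.0, 118.0], [-51.0, 11.0, 116.0]]
240 [[11.0, -7.0, -16.0], [11.0, -6.0, -16.0], [11.0, -4.0, -16.0], [11.0, 5.0, -16.0], [11.0, 6.0, -16.0]]
```

The camera shows the fingertips about 17 mm behind the reported TCP, so above the pin. The vision-based and the nominal geometry are both safe for a descent of 34 mm here.

```bash
python3 -m inch '.03 0 0 0 0 0 0;.03 0 0 0 0 0 0;.03 0 0 0 0 0 0;.03 0 0 0 0 0 0;.03 0 0 .015 0 0 0;.03 0 0 .025 0 0 0;.03 0 0 .034 0 0 0;.03 0 0 .034 0 0 0;.004 0 0 .034 0 0 0;.004 0 0 .034 0 0 0;.004 0 0 .034 0 0 0;.004 0 0 .034 0 0 0;.004 0 0 .034 0 0 0' 20
python3 - <<'E'
from h import *
here(); im=snap('wrist'); s=status.sense(); S=load('wrist'); T=R.from_quat(s['eef_rot'])
p=T.inv().apply(px(S,*[a.ravel() for a in np.meshgrid(np.arange(200,312),np.arange(384))])-s['ee_pos'])
m=(abs(p[:,1])<.035)&(p[:,2]<.03)&(p[:,2]>-.06)&(abs(p[:,0]-.011)<.004); q=p[m]
print('finger z max',[(round(a,3),q[(abs(q[:,1]-a)<.002)][:,2].max().round(4) if (abs(q[:,1]-a)<.002).any() else None) for a in np.arange(-.03,.031,.004)])
E
```

```text
time: 3.92
ee_pos: [0.6458, 0.1877, 0.0906]
eef_rot: [0.769, 0.639, 0.0, 0.0]
force: [0.8, 0.5, -3.5]
grip_width: 0.009
grip_force: 19.6
t 3.92 fence xy,graspz [0.0281 0.1772 0.0846] F fence [ 0.64  0.65 -3.48] w 0.009 gf 19.6
finger z max [(np.float64(-0.03), None), (np.float64(-0.026), None), (np.float64(-0.022), None), (np.float64(-0.018), np.float64(-0.0237)), (np.float64(-0.014), np.float64(-0.0182)), (np.float64(-0.01), np.float64(-0.0121)), (np.float64(-0.006), np.float64(-0.0137)), (np.float64(-0.002), np.float64(-0.016)), (np.float64(0.002), np.float64(-0.0231)), (np.float64(0.006), np.float64(-0.0134)), (np.float64(0.01), np.float64(-0.0132)), (np.float64(0.014), np.float64(-0.0234)), (np.float64(0.018), np.float64(-0.021)), (np.float64(0.022), None), (np.float64(0.026), None), (np.float64(0.03), None)]
```

```bash
python3 -m inch '.004 0 -.0042 -.0007 0 0 0;.004 0 -.0135 -.0012 0 0 0;.004 0 -.0231 -.0003 0 0 0;.004 0 -.0323 .0021 0 0 0;.004 0 -.0412 .006 0 0 0;.004 0 -.0493 .0111 0 0 0;.004 0 -.0565 .0174 0 0 0;.004 0 -.0627 .0248 0 0 0;.004 0 -.0676 .033 0 0 0;.004 0 -.0713 .0419 0 0 0;.004 0 -.0735 .0512 0 0 0;.004 0 -.0742 .0608 0 0 0;.004 0 -.0742 .063 0 0 0;.004 0 -.0742 .063 0 0 0' 20
python3 -c "
from h import *
here()"
```

```text
time: 5.13
ee_pos: [0.5724, 0.2015, 0.0272]
eef_rot: [0.769, 0.639, -0.0, -0.0]
force: [-2.6, 1.4, 9.6]
grip_width: 0.0086
grip_force: 21.9
t 5.13 fence xy,graspz [-0.0467  0.1773  0.0212] F fence [-2.84  0.85  9.64] w 0.0086 gf 21.9
```

```bash
python3 -m inch '.03 0 0 -.002 0 0 0;.03 0 0 -.002 0 0 0;.03 0 0 -.002 0 0 0;.03 0 0 -.002 0 0 0;.03 0 0 -.03 0 0 0;.03 0 0 -.06 0 0 0;.03 0 0 -.1 0 0 0;.04 -.04 -.01 -.12 0 0 0;.04 -.08 -.01 -.12 0 0 0;.04 -.12 -.01 -.12 0 0 0;.04 -.16 -.015 -.12 0 0 0;.04 -.2 -.015 -.12 0 0 0;.04 -.24 -.015 -.12 0 0 0;.04 -.28 -.015 -.12 0 0 0;.04 -.32 -.015 -.12 0 0 0;.04 -.345 -.015 -.12 0 0 0;.04 -.345 -.015 -.12 0 0 0;.04 -.345 -.015 -.12 0 0 0'
python3 - <<'E'
from h import *
here(); im=snap('wrist'); cv2.imwrite('pics/w3.png',cv2.resize(im,(800,600)))
S=load('wrist'); v,u=np.mgrid[0:384,0:512]; p=px(S,u.ravel(),v.ravel())[S['d'].ravel()>0]
x,y=axes(); L=np.c_[(p[:,:2]-O)@x,(p[:,:2]-O)@y,p[:,2]]
np.save('pics/L.npy',L)
f=L[(L[:,2]>.041)&(L[:,2]<.055)&(L[:,0]<-.03)&(L[:,0]>-.1)&(L[:,1]<.0)]
print('fins',len(f),cv2.minAreaRect((f[:,:2]*1e3).astype(np.float32)),np.percentile(f[:,2],[10,50,90]))
b=L[(L[:,2]>.0145)&(L[:,2]<.022)&(L[:,0]<-.012)&(L[:,0]>-.11)&(L[:,1]<.0)]
print('base',len(b),cv2.minAreaRect((b[:,:2]*1e3).astype(np.float32)),np.percentile(b[:,2],[10,50,90]))
for w,n in((f,'fins'),(b,'base')):
  for lo,hi in((-.15,-.125),(-.125,-.1),(-.1,-.075),(-.075,-.055)):
    k=w[(w[:,1]>lo)&(w[:,1]<hi)]
    if len(k)>9: print(n,lo,np.percentile(k[:,0],[2,98]).round(4))
t=L[(abs(L[:,2]-.04)<.002)&(abs(L[:,0]-.015)<.025)]
for lo in np.arange(-.2,.2,.05):
    k=t[(t[:,1]>lo)&(t[:,1]<lo+.05)]
    if len(k)>20: print('fence',lo.round(2),np.percentile(k[:,0],[1,99]).round(4))
E
```

```text
time: 6.63
ee_pos: [0.4942, -0.1361, 0.1472]
eef_rot: [0.77, 0.638, -0.0, -0.0]
force: [0.1, -0.0, 0.2]
grip_width: 0.0399
grip_force: 0.0
t 6.63 fence xy,graspz [-0.0619 -0.1689  0.1412] F fence [ 0.15 -0.01  0.17] w 0.0399 gf 0.0
fins 3103 ((-62.51580047607422, -106.81599426269531), (24.044036865234375, 110.2964859008789), 2.66913104057312) [0.04684914 0.0478737  0.04876979]
base 8157 ((-54.490909576416016, -106.38340759277344), (64.08541107177734, 110.15032958984375), 2.730349063873291) [0.01698743 0.01793873 0.01887071]
fins -0.15 [-0.0728 -0.0495]
fins -0.125 [-0.0739 -0.0506]
fins -0.1 [-0.0752 -0.0516]
fins -0.075 [-0.0763 -0.0526]
base -0.15 [-0.0841 -0.0222]
base -0.125 [-0.0853 -0.0234]
base -0.1 [-0.0865 -0.0243]
base -0.075 [-0.0876 -0.0252]
fence -0.2 [0.0014 0.0307]
fence -0.15 [0.0013 0.0306]
fence -0.1 [0.0012 0.0305]
fence -0.05 [0.0011 0.0305]
```

View pics/w3.png

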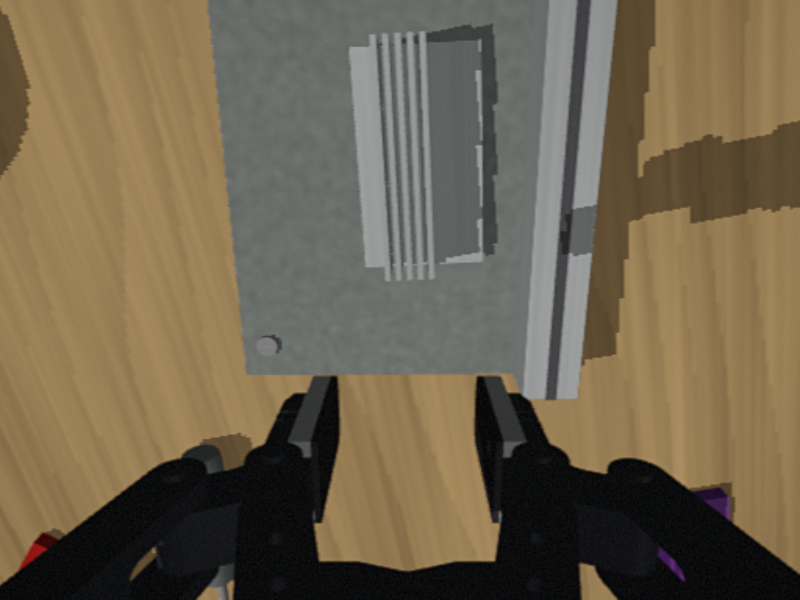

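The picture shows the heat sink at (415,155), slightly skewed (0.046 rad) to the fence, and open plate all around it.

```bash
sed -i 's/YAW=-.1835/YAW=-.1815/' h.py; python3 -c "
from h import *
# recompute target in world from old frame
O2=O; y0=-.1835
x=np.array([np.cos(y0),np.sin(y0)]);y=np.array([-np.sin(y0),np.cos(y0)]); p=O+x*-.0625+y*-.110
a,b=axes(); print((p-O)@a,(p-O)@b); delta((p-O)@a,(p-O)@b,.006,.046)"
```

```text
-0.06271987485337503 -0.10987478008340666
[ 0.0578 -0.0007  0.1353 -0.0005 -0.0004 -0.0508]
```

```bash
python3 -m inch '.045 .03 -.0007 .02 0 0 -.05;.045 .0578 -.0007 .05 0 0 -.05;.045 .0578 -.0007 .08 0 0 -.05;.045 .0578 -.0007 .1 0 0 -.05;.045 .0578 -.0007 .115 0 0 -.05;.045 .0578 -.0007 .125 0 0 -.05;.045 .0578 -.0007 .135 0 0 -.05;.045 .0578 -.0007 .135 0 0 -.05;.045 .0578 -.0007 .135 0 0 -.05'
python3 - <<'E'
from h import *
here(); im=snap('wrist'); s=status.sense(); S=load('wrist'); T=R.from_quat(s['eef_rot'])
p=T.inv().apply(px(S,*[a.ravel() for a in np.meshgrid(np.arange(120,392),np.arange(384))])-s['ee_pos'])
for a in np.arange(-.034,.035,.004):
    q=p[(abs(p[:,1]-a)<.002)&(abs(p[:,0]-.011)<.004)&(p[:,2]>-.07)]; print(round(a,3),np.unique((q[:,2]*1e3).round()).astype(int)[-14:])
E
```

```text
time: 7.43
ee_pos: [0.5047, -0.0778, 0.0125]
eef_rot: [0.753, 0.658, -0.0, -0.0]
force: [0.5, -0.1, 0.7]
grip_width: 0.045
grip_force: 0.0
t 7.43 fence xy,graspz [-0.0625 -0.1094  0.0065] F fence [ 0.56 -0.04  0.66] w 0.045 gf 0.0
-0.034 [-32 -31 -28 -27 -26 -25 -24 -22 -21 -20   3   4   5   6]
-0.03 [-27 -26 -25 -24 -22 -21 -20 -19 -17 -16 -15   4   5   6]
-0.026 [-22 -21 -20 -19 -18 -17 -16 -15  -5  -4   3   4   5   6]
-0.022 [-22 -21 -20 -19 -18 -17 -16 -15 -14  -7  -6  -5  -4  -3]
-0.018 [-7 -6 -5 -4 -3]
-0.014 [-36 -35 -34  -6  -5  -4]
-0.01 [-22 -21 -20 -16 -15 -14 -13 -10  -9  -8  -7  -6  -5  -4]
-0.006 [-35 -34 -33 -31 -30 -29 -28 -27 -16 -15 -14  -6  -5  -4]
-0.002 [-36 -35 -34 -33  -7  -6  -5  -4]
0.002 [-32 -31 -30 -29 -15 -14 -13 -12 -11 -10  -6  -5  -4  -3]
0.006 [-36 -35 -34]
0.01 [-26 -23 -22 -21 -20 -19 -18 -15 -14 -13 -12  -6  -5  -4]
0.014 [-6 -5 -4]
0.018 [-6 -5 -4]
0.022 [-23 -22 -21 -20 -19 -18 -17 -16 -15 -14 -13  -6  -5  -4]
0.026 [-25 -24 -23 -22 -21 -20 -19 -18 -17 -16 -15  -6  -5  -4]
0.03 [-24 -23 -22 -21 -20 -19 -18 -17 -16 -15  -6  -5  -4  -3]
0.034 [-31 -30 -27 -26 -25 -24 -23 -22 -21 -20  -7  -6  -5  -4]
```

```bash
python3 -m inch '.015 0 0 0 0 0 0;.015 0 0 0 0 0 0;.015 0 0 0 0 0 0;.015 0 0 0 0 0 0;.015 0 0 0 0 0 0;.015 0 0 0 0 0 0' 20
python3 -c "
from h import *
here();delta(-.044,-.09,.0065)"
```

```text
time: 7.98
ee_pos: [0.505, -0.0782, 0.0134]
eef_rot: [0.753, 0.658, 0.0, 0.001]
force: [0.2, 0.5, 7.4]
grip_width: 0.0236
grip_force: 22.6
t 7.98 fence xy,graspz [-0.0621 -0.1099  0.0074] F fence [0.07 0.48 7.39] w 0.0236 gf 22.6
[0.019  0.019  0.0009 0.0015 0.0001 0.0463]
```

```bash
python3 -m inch '.015 .004 .004 -.0008 0 0 .012;.015 .009 .009 -.0008 0 0 .024;.015 .014 .014 -.0008 0 0 .036;.015 .019 .019 -.0008 0 0 .046;.015 .019 .019 -.0008 0 0 .046;.015 .019 .019 -.0008 0 0 .046'
python3 -c "
from h import *
here();delta(-.044,-.09,.0065)
for i in range(4): optics.get_image('top'); here()"
```

```text
time: 8.48
ee_pos: [0.5267, -0.0614, 0.0133]
eef_rot: [0.768, 0.641, 0.0, 0.0]
force: [1.6, 0.8, 0.8]
grip_width: 0.0235
grip_force: 21.7
t 8.48 fence xy,graspz [-0.0438 -0.0893  0.0073] F fence [1.42 1.12 0.76] w 0.0235 gf 21.7
[-0.0007 -0.0002  0.0008  0.0012 -0.0001  0.0013]
t 8.53 fence xy,graspz [-0.044  -0.0896  0.0073] F fence [ 1.07  0.72 -0.12] w 0.0237 gf 21.7
t 8.58 fence xy,graspz [-0.0442 -0.0897  0.0074] F fence [1.55 0.76 0.42] w 0.0237 gf 21.7
t 8.63 fence xy,graspz [-0.0443 -0.0899  0.0074] F fence [ 1.18  0.74 -0.18] w 0.0236 gf 21.7
t 8.68 fence xy,graspz [-0.0444 -0.0899  0.0074] F fence [1.97 1.99 0.57] w 0.0237 gf 21.7
```

```bash
for i in 1 2 3; do python3 -m inch '.015 0 .001 0 0 0 0;.015 0 .001 0 0 0 0;.015 0 .001 0 0 0 0' >/dev/null; python3 -c "
from h import *
here();print(status.sense()['moment'].round(2))"; done
python3 - <<'E'
from h import *
im=snap('wrist')
S=load('wrist'); v,u=np.mgrid[0:384,0:512]; p=px(S,u.ravel(),v.ravel())[S['d'].ravel()>0]
x,y=axes(); L=np.c_[(p[:,:2]-O)@x,(p[:,:2]-O)@y,p[:,2]]
f=L[(L[:,2]>.043)&(L[:,2]<.052)&(L[:,0]<-.015)&(L[:,0]>-.1)&(L[:,1]<.0)]
for lo in np.arange(-.08,-.03,.01):
    k=f[(f[:,1]>lo)&(f[:,1]<lo+.01)]
    if len(k)>9: print('fin',lo.round(3),np.percentile(k[:,0],[2,98]).round(4))
t=L[(abs(L[:,2]-.04)<.002)&(abs(L[:,0]-.015)<.025)]
for lo in np.arange(-.1,.2,.04):
    k=t[(t[:,1]>lo)&(t[:,1]<lo+.04)]
    if len(k)>20: print('fence',lo.round(2),np.percentile(k[:,0],[1,99]).round(4))
print('ymax fin',np.percentile(f[:,1],99.5))
b=L[(L[:,2]>.02)&(L[:,2]<.064)&(L[:,0]<-.003)&(L[:,0]>-.06)&(L[:,1]>.05)&(L[:,1]<.16)]
for lo in np.arange(.1,.16,.003):
    k=b[(b[:,1]>lo)&(b[:,1]<lo+.003)]
    if len(k): print('stop',lo.round(3),len(k),k.min(0).round(3),k.max(0).round(3))
E
```

```text
t 8.93 fence xy,graspz [-0.0444 -0.0899  0.0074] F fence [-4.59  0.69  5.72] w 0.0236 gf 22.3
[0.38 0.53 0.02]
t 9.18 fence xy,graspz [-0.0436 -0.09    0.0074] F fence [-6.19  0.29  5.62] w 0.0239 gf 22.5
[0.26 0.64 0.02]
t 9.43 fence xy,graspz [-0.0426 -0.0901  0.0074] F fence [-5.14  0.54  5.02] w 0.0238 gf 22.5
[0.17 0.68 0.03]
fin -0.08 [-0.0594 -0.0243]
fin -0.07 [-0.0537 -0.0303]
fin -0.06 [-0.0537 -0.0304]
fin -0.05 [-0.0538 -0.0303]
fin -0.04 [-0.0537 -0.0303]
fence -0.1 [0.001  0.0304]
fence -0.06 [0.001  0.0305]
fence -0.02 [0.001  0.0304]
ymax fin -0.0317880746496022
```

```bash
for i in 1 2 3 ; do python3 -m inch '.015 0 .001 0 0 0 0;.015 0 .001 0 0 0 0;.015 0 .001 0 0 0 0' >/dev/null; python3 -c "
from h import *
here();print(status.sense()['moment'].round(2))"; done
```

```text
t 9.73 fence xy,graspz [-0.0416 -0.0901  0.0074] F fence [-3.92  0.43  6.53] w 0.0238 gf 22.5
[0.17 0.6  0.02]
t 9.98 fence xy,graspz [-0.0406 -0.0901  0.0074] F fence [-5.88 -0.09  6.78] w 0.0236 gf 22.5
[ 0.15  0.64 -0.02]
t 10.23 fence xy,graspz [-0.0396 -0.0901  0.0074] F fence [-5.3   0.76  7.1 ] w 0.024 gf 22.5
[0.11 0.68 0.02]
```

```bash
for i in 1 2 ; do python3 -m inch '.015 0 .0007 0 0 0 0;.015 0 .0007 0 0 0 0;.015 0 .0007 0 0 0 0' >/dev/null; python3 -c "
from h import *
here();print(status.sense()['moment'].round(2))"; done
```

```text
t 10.48 fence xy,graspz [-0.0396 -0.09    0.0074] F fence [-8.8  -0.35 10.11] w 0.0234 gf 22.9
[0.15 1.16 0.02]
t 10.73 fence xy,graspz [-0.0396 -0.09    0.0074] F fence [-11.21  -1.33  12.16] w 0.0238 gf 23.3
[ 0.24  1.56 -0.14]
```

```bash
python3 -m inch '.015 .005 -.001 -.0008 0 0 0;.015 .015 -.001 -.0008 0 0 0;.015 .025 -.001 -.0008 0 0 0;.015 .035 -.001 -.0008 0 0 0;.015 .045 -.001 -.0008 0 0 0;.015 .055 -.001 -.0008 0 0 0;.015 .065 -.001 -.0008 0 0 0;.015 .075 -.001 -.0008 0 0 0;.015 .085 -.001 -.0008 0 0 0;.015 .095 -.001 -.0008 0 0 0;.015 .105 -.001 -.0008 0 0 0;.015 .115 -.001 -.0008 0 0 0;.015 .122 -.001 -.0008 0 0 0;.015 .125 -.001 -.0008 0 0 0;.015 .125 -.001 -.0008 0 0 0;.015 .125 -.001 -.0008 0 0 0'
python3 - <<'E'
from h import *
here(); im=snap('wrist')
cv2.imwrite('pics/w4.png',cv2.resize(im,(800,600)))
S=load('wrist'); v,u=np.mgrid[0:384,0:512]; p=px(S,u.ravel(),v.ravel())[S['d'].ravel()>0]
x,y=axes(); L=np.c_[(p[:,:2]-O)@x,(p[:,:2]-O)@y,p[:,2]]
f=L[(L[:,2]>.043)&(L[:,2]<.052)&(L[:,0]<-.015)&(L[:,0]>-.056)&(L[:,1]<.112)]
print('ymax fin',np.percentile(f[:,1],[98,99.5]))
b=L[(L[:,2]>.015)&(L[:,2]<.07)&(L[:,0]<-.028)&(L[:,0]>-.046)&(L[:,1]>.1)&(L[:,1]<.16)]
for lo in np.arange(.1,.16,.003):
    k=b[(b[:,1]>lo)&(b[:,1]<lo+.003)]
    if len(k): print('stop',lo.round(3),len(k),k.min(0).round(3),k.max(0).round(3))
E
```

```text
time: 12.07
ee_pos: [0.5535, 0.0607, 0.0135]
eef_rot: [0.768, 0.64, -0.001, -0.001]
force: [-4.0, 5.4, -2.6]
grip_width: 0.0235
grip_force: 21.4
t 12.07 fence xy,graspz [-0.0394  0.0356  0.0075] F fence [-4.93  4.56 -2.56] w 0.0235 gf 21.4
ymax fin [0.09297826 0.09380446]
stop 0.121 31 [-0.041  0.124  0.025] [-0.031  0.124  0.034]
stop 0.124 327 [-0.042  0.124  0.024] [-0.03   0.127  0.036]
stop 0.127 172 [-0.042  0.127  0.029] [-0.03   0.13   0.036]
stop 0.13 1823 [-0.046  0.13   0.015] [-0.028  0.133  0.067]
stop 0.133 53 [-0.046  0.133  0.063] [-0.028  0.134  0.065]
```

View pics/w4.png

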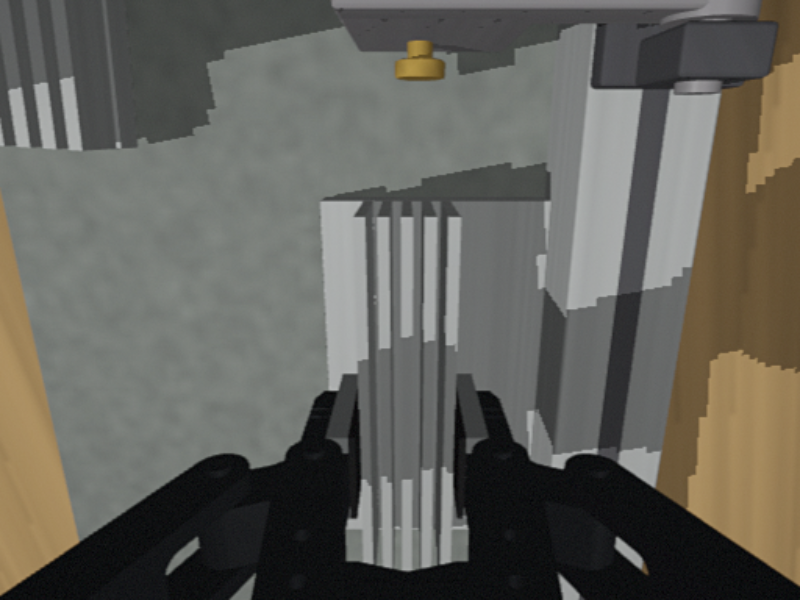

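The picture shows the sink flush along the fence with its end at row ~200. The brass screw head at (420,65) is still 30 mm ahead, and the stop is level.

```bash
python3 -m inch '.015 .006 0 .0003 0 0 0;.015 .012 0 .0003 0 0 0;.015 .018 0 .0003 0 0 0;.015 .022 0 .0003 0 0 0;.015 .025 0 .0003 0 0 0;.015 .027 0 .0003 0 0 0;.015 .027 0 .0003 0 0 0' >/dev/null; python3 -c "
from h import *
here()"
for i in 1 2 3; do python3 -m inch '.015 .0003 0 0 0 0 0;.015 .0006 0 0 0 0 0;.015 .0006 0 0 0 0 0' >/dev/null; python3 -c "
from h import *
here()"; done
```

```text
t 12.7 fence xy,graspz [-0.0394  0.062   0.0075] F fence [-6.21 -0.14  0.23] w 0.0238 gf 21.9
t 12.95 fence xy,graspz [-0.0394  0.0622  0.0075] F fence [-6.54 -4.23  1.28] w 0.024 gf 21.9
t 13.2 fence xy,graspz [-0.0394  0.0627  0.0075] F fence [-5.74 -5.2   1.28] w 0.0235 gf 22.0
t 13.45 fence xy,graspz [-0.0394  0.0632  0.0075] F fence [-6.29 -5.95  0.03] w 0.0235 gf 22.0
```

```bash
for i in 1 2 3; do python3 -m inch '.015 .0003 0 0 0 0 0;.015 .0006 0 0 0 0 0;.015 .0006 0 0 0 0 0' >/dev/null; python3 -c "
from h import *
here()"; done
```

```text
t 13.7 fence xy,graspz [-0.0394  0.0639  0.0075] F fence [-5.02 -6.02  0.97] w 0.0234 gf 22.0
t 13.95 fence xy,graspz [-0.0394  0.0644  0.0075] F fence [-5.48 -6.74  1.16] w 0.0238 gf 22.0
t 14.2 fence xy,graspz [-0.0394  0.0651  0.0075] F fence [-4.61 -6.18  2.11] w 0.0239 gf 22.0
```

```bash
for i in 1 2; do python3 -m inch '.015 .0004 0 0 0 0 0;.015 .0004 0 0 0 0 0;.015 .0004 0 0 0 0 0' >/dev/null; python3 -c "
from h import *
here()"; done
```

```text
t 14.45 fence xy,graspz [-0.0394  0.0654  0.0075] F fence [-5.59 -5.56  1.09] w 0.0241 gf 22.0
t 14.7 fence xy,graspz [-0.0394  0.0658  0.0075] F fence [-6.05 -5.79  1.69] w 0.0234 gf 22.0
```

```bash
for i in 1 2; do python3 -m inch '.015 .0004 0 0 0 0 0;.015 .0004 0 0 0 0 0;.015 .0004 0 0 0 0 0' >/dev/null; python3 -c "
from h import *
here()"; done
```

```text
t 14.95 fence xy,graspz [-0.0394  0.0659  0.0075] F fence [-6.68 -9.65  1.53] w 0.0237 gf 22.0
t 15.2 fence xy,graspz [-0.0394  0.0659  0.0075] F fence [ -5.42 -12.6    2.83] w 0.0234 gf 22.1
```

```bash
python3 -m inch '.015 .0001 0 0 0 0 0;.015 .0001 0 0 0 0 0;.015 .0001 0 0 0 0 0;.015 .0001 0 0 0 0 0;.015 .0001 0 0 0 0 0;.015 .0001 0 0 0 0 0' >/dev/null; python3 -c "
from h import *
here()"
```

```text
t 15.7 fence xy,graspz [-0.0394  0.0659  0.0075] F fence [ -5.38 -13.16   2.56] w 0.0237 gf 22.1
```

```bash
python3 -m inch '.015 -.0004 -.0003 0 0 0 0;.015 -.0008 -.0006 0 0 0 0;.015 -.0008 -.0006 0 0 0 0;.036 -.0008 -.0006 0 0 0 0;.036 -.0008 -.0006 0 0 0 0;.036 -.0008 -.0006 0 0 0 0;.036 -.0008 -.0006 0 0 0 0;.036 -.0008 -.0006 0 0 0 0;.036 -.0008 -.0006 0 0 0 0;.036 -.0008 -.0006 0 0 0 0' >/dev/null; python3 - <<'E'
from h import *
here(); im=snap('wrist')
S=load('wrist'); v,u=np.mgrid[0:384,0:512]; p=px(S,u.ravel(),v.ravel())[S['d'].ravel()>0]
x,y=axes(); L=np.c_[(p[:,:2]-O)@x,(p[:,:2]-O)@y,p[:,2]]
f=L[(L[:,2]>.045)&(L[:,2]<.051)&(L[:,0]<-.015)&(L[:,0]>-.06)&(L[:,1]<.127)&(L[:,1]>.08)]
print('fin',np.percentile(f[:,1],[98,99.5]),np.percentile(f[:,0],[1,99]))
T=status.sense(); q=R.from_quat(T['eef_rot']).inv().apply(p-T['ee_pos'])
k=q[(abs(q[:,0]-.011)<.005)&(q[:,2]<-.012)&(q[:,2]>-.03)&(abs(q[:,1])<.05)]
print('finger/fin y hist',np.histogram(k[:,1],np.arange(-.045,.046,.003)))
delta(-.0465,.178,.08)
E
```

```text
t 16.53 fence xy,graspz [-0.0386  0.0667  0.0079] F fence [-0.06 -0.09 -0.3 ] w 0.0358 gf 0.0
fin [0.12364143 0.12404296] [-0.05062585 -0.02695146]
finger/fin y hist (array([  0,   0,   0,   0,  20,  88,  52, 111, 118,  78,   0,  70,   0,
        30,   0,   0,  25,   0,  55,   0,   0, 140, 118,  54, 100,  62,
         0,   0, 313, 162]), array([-4.50000000e-02, -4.20000000e-02, -3.90000000e-02, -3.60000000e-02,
       -3.30000000e-02, -3.00000000e-02, -2.70000000e-02, -2.40000000e-02,
       -2.10000000e-02, -1.80000000e-02, -1.50000000e-02, -1.20000000e-02,
       -9.00000000e-03, -6.00000000e-03, -3.00000000e-03,  4.16333634e-17,
        3.00000000e-03,  6.00000000e-03,  9.00000000e-03,  1.20000000e-02,
        1.50000000e-02,  1.80000000e-02,  2.10000000e-02,  2.40000000e-02,
        2.70000000e-02,  3.00000000e-02,  3.30000000e-02,  3.60000000e-02,
        3.90000000e-02,  4.20000000e-02,  4.50000000e-02]))
[ 1.114e-01 -7.700e-03 -7.220e-02  2.000e-04 -1.000e-04  6.000e-04]
```

```bash
python3 -m inch '.036 0 0 -.02 0 0 0;.036 0 0 -.05 0 0 0;.036 0 0 -.085 0 0 0;.03 0 0 -.11 0 0 0;.03 .03 -.003 -.11 0 0 0;.03 .06 -.006 -.11 0 0 0;.03 .09 -.008 -.11 0 0 0;.03 .11 -.008 -.11 0 0 0;.03 .11 -.008 -.11 0 0 0;.03 .11 -.008 -.11 0 0 0;.03 .11 -.008 -.08 0 0 0;.03 .11 -.008 -.05 0 0 0;.03 .11 -.008 -.03 0 0 0;.03 .11 -.008 -.016 0 0 0;.03 .11 -.008 -.016 0 0 0' >/dev/null;  python3 - <<'E'
from h import *
here()
E
python3 -m inch '.004 0 0 0 0 0 0;.004 0 0 0 0 0 0;.004 0 0 0 0 0 0;.004 0 0 0 0 0 0;.004 0 0 0 0 0 0' 20 >/dev/null;  python3 - <<'E'
from h import *
here()
for q in np.arange(.15,1.81,.15): print(round(q,3),(1e3*np.array([.062*(1-np.cos(q)),-.062*np.sin(q)])).round(1))
E
```

```text
t 17.83 fence xy,graspz [-0.0479  0.1748  0.021 ] F fence [ 0.25 -0.13  0.11] w 0.0298 gf 0.0
t 18.25 fence xy,graspz [-0.0463  0.1761  0.0247] F fence [ 1.44 -5.5   0.66] w 0.0093 gf 19.8
0.15 [ 0.7 -9.3]
0.3 [  2.8 -18.3]
0.45 [  6.2 -27. ]
0.6 [ 10.8 -35. ]
0.75 [ 16.6 -42.3]
0.9 [ 23.5 -48.6]
1.05 [ 31.2 -53.8]
1.2 [ 39.5 -57.8]
1.35 [ 48.4 -60.5]
1.5 [ 57.6 -61.8]
1.65 [ 66.9 -61.8]
1.8 [ 76.1 -60.4]
```

```bash
python3 -m inch '.004 0 .0007 -.0093 0 0 0;.004 0 .0028 -.0183 0 0 0;.004 0 .0062 -.027 0 0 0;.004 0 .0108 -.035 0 0 0;.004 0 .0166 -.0423 0 0 0;.004 0 .0235 -.0486 0 0 0;.004 0 .0312 -.0538 0 0 0;.004 0 .0395 -.0578 0 0 0;.004 0 .0484 -.0605 0 0 0;.004 0 .0576 -.0618 0 0 0;.004 0 .0669 -.0618 0 0 0;.004 0 .073 -.061 0 0 0;.004 0 .073 -.061 0 0 0;.004 0 .073 -.061 0 0 0' >/dev/null;  python3 -c "
from h import *
here()"
python3 -m inch '.025 0 0 0 0 0 0;.03 0 0 0 0 0 0;.03 0 0 0 0 0 0;.03 0 0 0 0 0 0;.03 0 0 -.03 0 0 0;.03 0 0 -.06 0 0 0;.03 0 0 -.1 0 0 0;.03 0 0 -.1 0 0 0;.03 -.04 -.04 -.1 0 0 0;.03 -.08 -.06 -.1 0 0 0;.03 -.12 -.06 -.1 0 0 0;.03 -.12 -.06 -.1 0 0 0;.03 -.12 -.06 -.1 0 0 0' 
python3 - <<'E'
from h import *
here(); im=snap('wrist'); cv2.imwrite('pics/w5.png',cv2.resize(im,(800,600)))
S=load('wrist'); v,u=np.mgrid[0:384,0:512]; p=px(S,u.ravel(),v.ravel())[S['d'].ravel()>0]
x,y=axes(); L=np.c_[(p[:,:2]-O)@x,(p[:,:2]-O)@y,p[:,2]]
f=L[(L[:,2]>.045)&(L[:,2]<.051)&(L[:,0]<-.015)&(L[:,0]>-.06)&(L[:,1]<.13)&(L[:,1]>.0)]
print('fin',np.percentile(f[:,1],[2,98,99.5]),np.percentile(f[:,0],[1,99]),cv2.minAreaRect((f[:,:2]*1e3).astype(np.float32)))
g=L[(L[:,2]>.09)&(L[:,2]<.15)&(L[:,1]>.165)&(L[:,1]<.2)&(abs(L[:,0])<.06)]
if len(g): print('pin',g.mean(0),g.min(0),g.max(0))
E
```

```text
t 19.42 fence xy,graspz [0.0275 0.1769 0.0861] F fence [ 1.77 -2.61  6.34] w 0.0094 gf 21.1
time: 20.5
ee_pos: [0.5621, 0.078, 0.1912]
eef_rot: [0.769, 0.639, 0.0, 0.0]
force: [0.1, 0.5, 0.5]
grip_width: 0.0299
grip_force: 0.0
t 20.5 fence xy,graspz [-0.0341  0.0541  0.1852] F fence [0.02 0.54 0.5 ] w 0.0299 gf 0.0
fin [0.01653987 0.12182074 0.12340604] [-0.05069972 -0.02691645] ((-38.86717224121094, 68.62325286865234), (109.61052703857422, 24.050548553466797), 89.93404388427734)
pin [0.02699885 0.17109193 0.12237967] [0.02288684 0.16503171 0.11704844] [0.03289462 0.17776435 0.12624455]
```

View pics/w5.png

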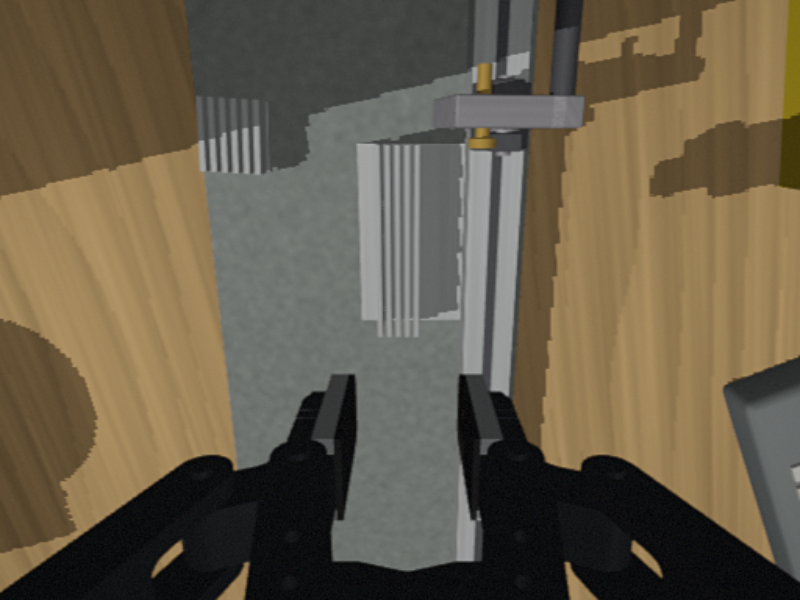

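The stop is up (pin at about 1.77 rad, pixel (565,50)). The sink lies flush against the fence at (410,235), its end in line with the screw head at (482,142), and the small sink is undisturbed.

```bash
python3 -c "
from h import *
print(r.finish_job())"
```

```text
the job is handed in; nothing more can be done
None
```

The job is handed in (no verdict came back): the large heat sink lies flush on the fence, gauged against the screw head at roughly 7 N (estimated from the wrist force) and let go, and the stop is flipped up to about 1.77 rad.

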